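Empty the vial tray into the waste bin

TASK

Clear the used vials from the clean bench: swing the waste bin's lid up until it stands upright, then pick up the scoop tray by its grip plate and tip all four vials over its spout into the bin, with the spout close above the bin's mouth. Set the empty tray down upright and wholly on its rubber mat, lengthways along it, and let go; only then shut the lid fully, leaving the other things on the bench where they are.

Things in the scene. Friction and masses are not known exactly. Their poses are not given: they have to be found in the camera images.
- bin: grey waste bin fixed to the bench, open-topped box 180 (its x) by 220 (its y) by 110 mm tall, walls and floor 5 mm; origin: centre of its underside, z up; -x is its front, towards the robot
- lid (a joint): the bin's flat hinged lid, 6 mm thick, hinge along the bin's +x rim: 0 rad closed (lying on the rim), grows as its front edge swings up, 1.57 upright, stop at 1.65; a stiff hinge, it stays where it is left
- lid_handle (a point): the grip point, in the head (about 25 mm across) of the black knob on the lid's outer face, midway along y, 30 mm from its front edge, 150 mm from the hinge line; 35 mm off that face (on top when the lid is closed; on the +x side when the lid stands upright)
- lid_hinge (a point): middle of the lid's hinge line; the line runs along the bin's y axis
- mat: black rubber mat fixed to the bench, 240 (its x) by 140 (its y) by 6 mm thick; origin: centre of its underside
- tray: small aluminium scoop tray, 160 (x) by 78 (y) mm, side walls 33 mm high; its +x end is an open spout, a 28 mm ramp rising at 25 degrees; at its closed -x end an upright flat grey grip plate, 14 mm thick (along x), 40 mm wide (along y), from 33 to 105 mm above the underside; weighs about 0.22 kg; origin: underside, midway along; z up
- tray_grip (a point): middle of the upper part of the grip plate: 80 mm behind the tray's origin, 85 mm above its underside
- tray_spout (a point): middle of the spout's lip: 77 mm ahead of the tray's origin, 15 mm above its underside
- vial0_mid (a point): centre of one of four white capped vials, cylinders 30 mm across and 64 mm long, about 40 g, that lie crosswise side by side in the tray and roll easily
- vial1_mid (a point): centre of one of four white capped vials, cylinders 30 mm across and 64 mm long, about 40 g, that lie crosswise side by side in the tray and roll easily
- vial2_mid (a point): centre of one of four white capped vials, cylinders 30 mm across and 64 mm long, about 40 g, that lie crosswise side by side in the tray and roll easily
- vial3_mid (a point): centre of one of four white capped vials, cylinders 30 mm across and 64 mm long, about 40 g, that lie crosswise side by side in the tray and roll easily
- bottle: upright amber screw-cap bottle, 80 mm across, 150 mm tall (bystander); origin: centre of its underside
- burner: squat steel spirit burner, unlit, 88 mm across, 85 mm tall (bystander); origin: centre of its underside
- jar: white lidded jar, 72 mm across, 100 mm tall (bystander); origin: centre of its underside
- dishes: stack of three closed Petri dishes, 92 mm across, 51 mm tall (bystander); origin: centre of its underside
- dish: single closed Petri dish, 92 mm across, 17 mm tall (bystander); origin: centre of its underside
- pipette: lab pipette lying flat, 235 mm long, 22 mm tall (bystander); origin: centre of its underside, its long axis is x

How it is judged:
By the outcome, as a careful person would: the job done as asked, in the order asked, and still so for the second after the job is handed in, with the robot touching nothing.
It also fails if it takes over 72 s, if anything falls off the work surface, if the arm or the gripper's body presses on something with over 40 N, if the wrist force passes 120 N, or if a joint passes its speed limit or range.

ROBOT

A 6-joint arm with a two-finger parallel gripper is mounted at the origin on the work surface. World frame = base frame: x ahead of the robot, y to its left, z up, the work surface at z = 0. Lengths are in m, angles in rad, forces in N, time in s.
With the tool pointing down it reaches from about 0.325 to 0.85 m from the base axis. Payload 15.5 kg.
Tool frame: the origin (TCP) lies on the centre line of the jaws, within the pads' length; the fingertips stand 8 mm ahead of it and the grasp point (between the pads) lies 11 mm behind it; z points along the fingers, y is the line along which they close (so a half turn about z gives the same grasp; the last joint's range is limited). The gripper opens to 91 mm and grips with 3 to 60 N. Pads are 32 mm wide; open, the fingers measure 118 mm over their backs; the gripper's body (76 mm by 178 mm) begins 60 mm behind the grasp point.
Start: joints at [-1.347, 0.494, 1.345, -0, 1.302, -0.096], TCP at [0.196, -0.593, 0.222] pointing down, gripper open.
Joint ranges: [-2.91, 2.91], [-0.82, 2.16], [0.22, 2.67], [-1.22, 4.37], [0.12, 2.79], [-3.08, 3.08]. Speed limits (rad/s): [1.89, 1.89, 2.57, 3.01, 3.01, 3.01].

INTERFACE

Orientations are given as [roll, pitch, yaw] about the fixed x, y, z axes, in that order (R = Rz(yaw) Ry(pitch) Rx(roll)).
In Python, from station import ctrl, optics, workorder gives the robot as it stands. The module is installed in compiled form; this text tells all that it offers.
- The arm moves only by the tool apply_moves, never from a script. Its argument "moves" is a list of rows, each an object with "travel": the shift along the tool's x, y, z scaled (see below), a list of three; "turn": the turn about the tool's z scaled (see below); "grip": the opening, from 0 (shut) to 1 (fully open). In form: [{"travel": [tx, ty, tz], "turn": turn, "grip": grip}, ...]. A call has exactly 10 rows; each row shifts and turns the commanded pose from where the row before left it, along the tool's axes as they then stand; what a row does not reach is not made up. The controller multiplies each number of a shift by 0.04 m and each number of a turn by 5 degrees. A row lasts 1/12 s, in which the tool goes at most 41.7 mm and 7.16 degrees, less where a joint would pass 70% of its speed; a pose out of reach is approached as far as the arm can. A call with a number of a shift or a turn outside -1 to 1 is refused whole. A call with a gripper value outside its range is refused whole. The fingers move at their own pace and stop on an object; "force" is the grip in N (left out, the last holds). Time passes only in rows, so rows that do not move let the fingers close, or fill a call up. It gives the time, the measured TCP pose, the force, the opening and the grip force at its end, in the units of the state.
- ctrl.sense(): the state, without advancing time (a new reading comes with each control period).
- optics.grab_frame(name): name is "scene" or "top"; returns the picture (400x640x3 uint8, blue, green, red); there is no depth.
- optics.calibration(name): a dict with "mtx" (3x3 intrinsics, pixels), "rvec" (rotation vector, rad) and "tvec" (3), from world to camera coordinates, as OpenCV has them. Camera axes: x right, y down, z forward; pixel columns grow to the right and rows downward; lengths in m; the calibration is good to about 2 mm. A picture is of the moment at which its call begins. calibration takes no time and is no camera call.
- workorder.hand_in(): hands the job in; it is judged then, once.
The state is a dict: "t": time; "joint_pos": joint angles; "joint_velocities": joint speeds; "joint_torque": joint torques, N m; "ee_pos": TCP position; "tcp_rot": TCP orientation; "wrist_force": force on the tool from outside, world axes, zero at the start; "ft_torque": the same for the moment, N m; "width": finger opening in m; "grasp_force": force on a finger pad.
Only numpy, scipy, OpenCV 4.12 (cv2) and the standard library are available. Lean on these libraries where they do the work, as an engineer would, in place of code of your own. Each camera call takes 0.05 s, during which the arm holds its last target. There are 200 camera calls.

## Working session

There is one attempt and no reset: what is moved stays moved. The work goes in short steps, Python scripts to look and compute and a tool call to move; the robot and the scene stay as the last step left them, time stands still between calls to the robot, and variables do not carry over. Pictures are saved under pics/ and viewed, at most 10 in all, crops included, and the job is handed in when it is done.

Besides the shell and the picture viewer there is one more tool, called after "Call:" as a command line: name --argument value ..., lists and objects as JSON in quotes. apply_moves: Moves the arm, as the interface text tells. Its arguments: {"type":"object","properties":{"moves":{"type":"array"},"force":{"type":"number"}},"required":["moves"]}

```bash
mkdir -p pics; python3 - <<'E'
from station import ctrl, optics, workorder
import cv2,numpy as np
for n in("scene","top"):
    cv2.imwrite(f"pics/{n}0.png",optics.grab_frame(n)); c=optics.calibration(n); R=cv2.Rodrigues(np.array(c["rvec"]))[0]
    print(n,c["mtx"],(-R.T@np.array(c["tvec"]).ravel()),R)
print(ctrl.sense())
E
```

```text
scene [[367.41720242   0.         318.99873698]
 [  0.         367.41720242 198.54414052]
 [  0.           0.           1.        ]] [1.14181823 0.27103331 0.97032554] [[-0.44092539  0.89752468 -0.00585282]
 [ 0.7180659   0.34883573 -0.60224164]
 [-0.53848507 -0.26974634 -0.7982924 ]]
top [[483.04480523   0.         316.16115891]
 [  0.         483.04480523 201.38442301]
 [  0.           0.           1.        ]] [ 0.32544645 -0.01497697  1.52545252] [[ 0.02885057 -0.99952331  0.01099105]
 [-0.98359905 -0.03034605 -0.17779773]
 [ 0.17804651 -0.00568122 -0.98400567]]
{'t': 0.1, 'joint_pos': array([-1.34649350e+00,  4.94091123e-01,  1.34609073e+00, -3.58952016e-06,
        1.30247646e+00, -9.54919651e-02]), 'joint_velocities': array([ 0.00099219, -0.00312961, -0.00132061, -0.00119433, -0.00098921,
        0.00039477]), 'joint_torque': array([ 2.90199278e-03, -8.80239058e+01, -3.82544982e+01,  7.09235994e-02,
        4.82653035e-02, -1.32516138e-05]), 'ee_pos': array([ 0.1964136 , -0.59297969,  0.22140918]), 'tcp_rot': array([-3.14053152e+00, -9.81625035e-05,  3.19795697e-01]), 'wrist_force': array([-0.24872349, -0.57703551, -0.56229141]), 'ft_torque': array([ 0.02311575, -0.04085852,  0.00941757]), 'grasp_force': 0.0, 'width': 0.0914025568466124}
```

View pics/scene0.png

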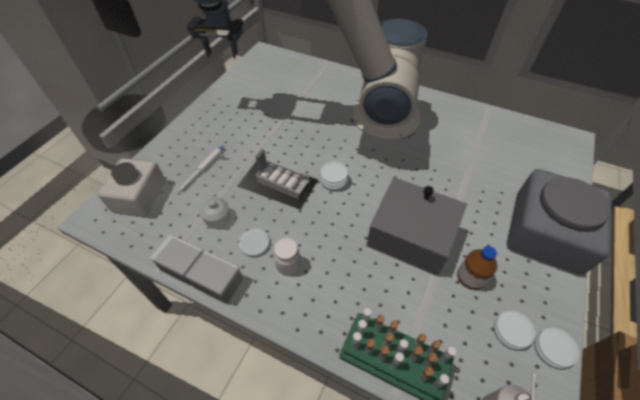

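View pics/top0.png

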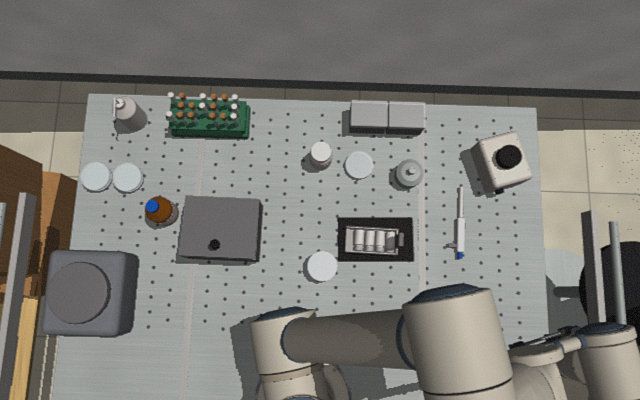

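```bash
cat > h.py <<'E'
from station import ctrl, optics, workorder
import cv2,numpy as np
def cam(n):
    c=optics.calibration(n); return np.array(c["mtx"]),cv2.Rodrigues(np.array(c["rvec"]))[0],np.array(c["tvec"]).ravel()
def px2w(n,u,v,z):
    K,R,t=cam(n); d=R.T@np.linalg.inv(K)@[u,v,1]; c=-R.T@t; return c+d*(z-c[2])/d[2]
def w2px(n,p):
    K,R,t=cam(n); q=K@(R@np.array(p)+t); return q[:2]/q[2]
def crop(src,out,x0,y0,x1,y1,s):
    im=src[y0:y1,x0:x1]; cv2.imwrite(out,cv2.resize(im,None,fx=s,fy=s,interpolation=cv2.INTER_CUBIC))
E
python3 - <<'E'
from h import *
crop(cv2.imread("pics/top0.png"),"pics/topA.png",170,185,270,275,6)
crop(cv2.imread("pics/top0.png"),"pics/topB.png",330,205,430,275,8)
E
```

```text
(no output)
```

View pics/topA.png

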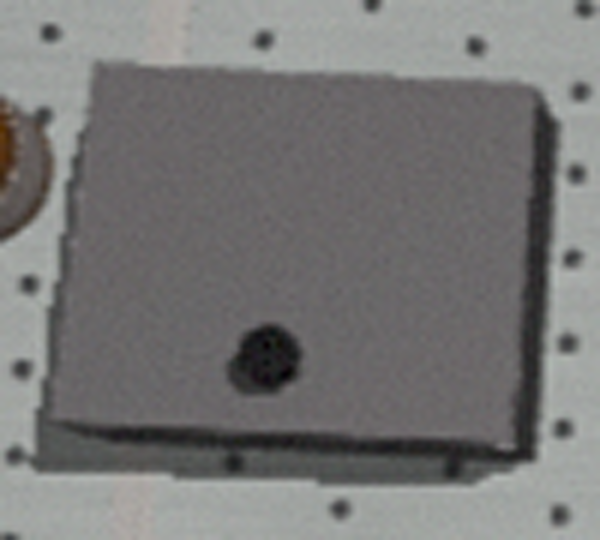

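View pics/topB.png

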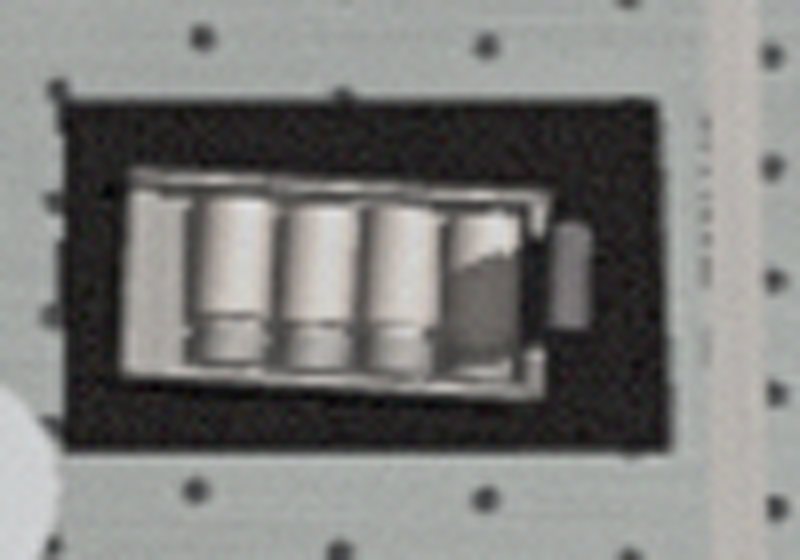

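```bash
python3 - <<'E'
from h import *
np.set_printoptions(precision=4,suppress=True)
A=lambda x,y,z:px2w("top",170+(x-2.5)/6,185+(y-2.5)/6,z)
B=lambda x,y,z:px2w("top",330+(x-3.5)/8,205+(y-3.5)/8,z)
L=np.array([A(95,65,.116),A(537,85,.116),A(517,450,.116),A(49,423,.116)])
print("lid",L,L.mean(0),[np.linalg.norm(L[i]-L[i-1]) for i in range(4)])
d=(L[0]+L[3]-L[1]-L[2]);print("bin y dir ang-90",np.degrees(np.arctan2(-d[0],d[1])))
d=(L[0]+L[1]-L[2]-L[3]);print("bin x ang",np.degrees(np.arctan2(d[1],d[0])))
print("knob",A(272,355,.151),A(272,355,.16))
M=np.array([B(65,100,.006),B(657,100,.006),B(670,450,.006),B(65,450,.006)]);print("mat",M,M.mean(0))
d=M[0]+M[3]-M[1]-M[2];print("mat ang",np.degrees(np.arctan2(d[1],d[0])))
P=np.array([B(555,222,.111),B(592,223,.111),B(588,330,.111),B(550,328,.111)]);print("plate",P.mean(0),[np.linalg.norm(P[i]-P[i-1]) for i in range(4)])
W=np.array([B(133,170,.039),B(548,190,.039),B(543,398,.039),B(122,378,.039)]);print("walls",W,W.mean(0),[np.linalg.norm(W[i]-W[i-1]) for i in range(4)])
d=W[0]+W[3]-W[1]-W[2];print("tray x ang",np.degrees(np.arctan2(d[1],d[0])))
E
```

```text
lid [[0.5865 0.3646 0.116 ]
 [0.5832 0.1462 0.116 ]
 [0.4037 0.1469 0.116 ]
 [0.41   0.3732 0.116 ]] [0.4959 0.2578 0.116 ] [np.float64(0.17665598092696466), np.float64(0.21841655053144393), np.float64(0.17944354109403687), np.float64(0.22638462622605776)]
bin y dir ang-90 -1.2361561267235714
bin x ang -1.5003926766597904
knob [0.4431 0.261  0.151 ] [0.4423 0.2592 0.16  ]
mat [[ 0.5519 -0.0936  0.006 ]
 [ 0.559  -0.3293  0.006 ]
 [ 0.4206 -0.3336  0.006 ]
 [ 0.4136 -0.0965  0.006 ]] [ 0.4863 -0.2133  0.006 ]
mat ang 91.71742742686426
plate [ 0.4767 -0.2756  0.111 ] [np.float64(0.039159706925385535), np.float64(0.013652194620794582), np.float64(0.03950428189562795), np.float64(0.013954789295853986)]
walls [[ 0.5203 -0.1189  0.039 ]
 [ 0.5174 -0.28    0.039 ]
 [ 0.4369 -0.2779  0.039 ]
 [ 0.4398 -0.1161  0.039 ]] [ 0.4786 -0.1982  0.039 ] [np.float64(0.080583824843524), np.float64(0.16112388003202754), np.float64(0.08048543768295406), np.float64(0.16188500150898133)]
tray x ang 88.97244668581621
```

Call:
apply_moves --moves '[{"travel":[0,0,0],"turn":0.99,"grip":1},{"travel":[0,0,0],"turn":0.99,"grip":1},{"travel":[0,0,0],"turn":0.99,"grip":1},{"travel":[0,0,0],"turn":0.99,"grip":1},{"travel":[0.6,-0.7,0],"turn":0,"grip":1},{"travel":[0.6,-0.7,0],"turn":0,"grip":1},{"travel":[0.6,-0.7,0],"turn":0,"grip":1},{"travel":[0.6,-0.7,0],"turn":0,"grip":1},{"travel":[0.6,-0.7,0],"turn":0,"grip":1},{"travel":[0.6,-0.7,0],"turn":0,"grip":1}]' --force 30

```text
t: 0.93
ee_pos: [0.3455, -0.4275, 0.2217]
tcp_rot: [-3.141, 0.0, -0.026]
wrist_force: [0.2, -0.1, 0.2]
width: 0.0914
grasp_force: 0.0
```

Call:
apply_moves --moves '[{"travel":[0.25,-0.9,0],"turn":0,"grip":1},{"travel":[0.25,-0.9,0],"turn":0,"grip":1},{"travel":[0.25,-0.9,0],"turn":0,"grip":1},{"travel":[0.25,-0.9,0],"turn":0,"grip":1},{"travel":[0.25,-0.9,0],"turn":0,"grip":1},{"travel":[0.25,-0.9,0],"turn":0,"grip":1},{"travel":[0.25,-0.9,0],"turn":0,"grip":1},{"travel":[0.25,-0.9,0],"turn":0,"grip":1},{"travel":[0.25,-0.9,0],"turn":0,"grip":1},{"travel":[0.25,-0.9,0],"turn":0,"grip":1}]'

```text
t: 1.77
ee_pos: [0.454, -0.0699, 0.2219]
tcp_rot: [-3.142, 0.0, -0.026]
wrist_force: [0.7, -1.0, 0.6]
width: 0.0911
grasp_force: 0.0
```

Call:
apply_moves --moves '[{"travel":[0,-0.9,0],"turn":0,"grip":1},{"travel":[0,-0.9,0],"turn":0,"grip":1},{"travel":[0,-0.9,0],"turn":0,"grip":1},{"travel":[0,-0.9,0],"turn":0,"grip":1},{"travel":[0,-0.9,0],"turn":0,"grip":1},{"travel":[0,-0.9,0],"turn":0,"grip":1},{"travel":[0,-0.9,0],"turn":0,"grip":1},{"travel":[0,-0.9,0],"turn":0,"grip":1},{"travel":[0,-0.9,0],"turn":0,"grip":1},{"travel":[0,0,0],"turn":0,"grip":1}]'

```text
t: 2.6
ee_pos: [0.4622, 0.2573, 0.2217]
tcp_rot: [-3.14, -0.0, -0.022]
wrist_force: [-1.6, -0.5, -0.1]
width: 0.0912
grasp_force: 0.0
```

Call:
apply_moves --moves '[{"travel":[-0.28,-0.05,0],"turn":0,"grip":1},{"travel":[-0.28,-0.05,0.2],"turn":0,"grip":1},{"travel":[0,0,0.7],"turn":0,"grip":1},{"travel":[0,0,0.7],"turn":0,"grip":1},{"travel":[0,0,0.44],"turn":0,"grip":1},{"travel":[0,0,0],"turn":0,"grip":0},{"travel":[0,0,0],"turn":0,"grip":0},{"travel":[0,0,0],"turn":0,"grip":0},{"travel":[0,0,0],"turn":0,"grip":0},{"travel":[0,0,0],"turn":0,"grip":0}]' --force 30

```text
t: 3.43
ee_pos: [0.4406, 0.2568, 0.1415]
tcp_rot: [-3.141, -0.002, -0.026]
wrist_force: [0.2, -0.8, 0.4]
width: 0.0606
grasp_force: 0.0
```

Call:
apply_moves --moves '[{"travel":[0,0,0],"turn":0,"grip":0},{"travel":[0,0,0],"turn":0,"grip":0},{"travel":[0,0,0],"turn":0,"grip":0},{"travel":[0,0,0],"turn":0,"grip":0},{"travel":[0,0,0],"turn":0,"grip":0},{"travel":[0,0,0],"turn":0,"grip":0},{"travel":[0,0,0],"turn":0,"grip":0},{"travel":[0,0,0.03],"turn":0,"grip":0},{"travel":[0,0,0],"turn":0,"grip":0},{"travel":[0,0,0],"turn":0,"grip":0}]'

```text
t: 4.27
ee_pos: [0.4401, 0.2598, 0.1396]
tcp_rot: [-3.136, -0.001, -0.026]
wrist_force: [-7.0, 31.0, 0.8]
width: 0.027
grasp_force: 30.0
```

```bash
python3 - <<'E'
import numpy as np
# arc: hinge-relative handle (-.150,.035) rotating; print deltas in units (tx=dx, tz=-dz)
r=np.hypot(.15,.035);a0=np.arctan2(.035,-.15)
th=np.radians(np.linspace(0,90,21));x=r*np.cos(a0-th);z=r*np.sin(a0-th)
print(np.round(np.c_[np.degrees(th[1:]),np.diff(x)/.04,-np.diff(z)/.04],2))
E
```

```text
[[ 4.50e+00  8.00e-02 -2.90e-01]
 [ 9.00e+00  1.00e-01 -2.80e-01]
 [ 1.35e+01  1.20e-01 -2.80e-01]
 [ 1.80e+01  1.50e-01 -2.60e-01]
 [ 2.25e+01  1.70e-01 -2.50e-01]
 [ 2.70e+01  1.90e-01 -2.40e-01]
 [ 3.15e+01  2.00e-01 -2.20e-01]
 [ 3.60e+01  2.20e-01 -2.10e-01]
 [ 4.05e+01  2.40e-01 -1.90e-01]
 [ 4.50e+01  2.50e-01 -1.70e-01]
 [ 4.95e+01  2.60e-01 -1.50e-01]
 [ 5.40e+01  2.70e-01 -1.30e-01]
 [ 5.85e+01  2.80e-01 -1.10e-01]
 [ 6.30e+01  2.90e-01 -8.00e-02]
 [ 6.75e+01  3.00e-01 -6.00e-02]
 [ 7.20e+01  3.00e-01 -4.00e-02]
 [ 7.65e+01  3.00e-01 -1.00e-02]
 [ 8.10e+01  3.00e-01  1.00e-02]
 [ 8.55e+01  3.00e-01  3.00e-02]
 [ 9.00e+01  3.00e-01  6.00e-02]]
```

Call:
apply_moves --moves '[{"travel":[0.08,-0.06,-0.29],"turn":0,"grip":0},{"travel":[0.1,0,-0.28],"turn":0,"grip":0},{"travel":[0.12,0,-0.28],"turn":0,"grip":0},{"travel":[0.15,0,-0.26],"turn":0,"grip":0},{"travel":[0.17,0,-0.25],"turn":0,"grip":0},{"travel":[0.19,0,-0.24],"turn":0,"grip":0},{"travel":[0.2,0,-0.22],"turn":0,"grip":0},{"travel":[0.22,0,-0.21],"turn":0,"grip":0},{"travel":[0.24,0,-0.19],"turn":0,"grip":0},{"travel":[0.25,0,-0.17],"turn":0,"grip":0}]'

```text
t: 5.1
ee_pos: [0.5108, 0.2588, 0.2337]
tcp_rot: [-3.139, -0.002, -0.026]
wrist_force: [17.5, 19.3, -37.0]
width: 0.0271
grasp_force: 30.0
```

Call:
apply_moves --moves '[{"travel":[0.26,-0.05,-0.15],"turn":0,"grip":0},{"travel":[0.27,0,-0.13],"turn":0,"grip":0},{"travel":[0.28,0,-0.11],"turn":0,"grip":0},{"travel":[0.29,0,-0.08],"turn":0,"grip":0},{"travel":[0.3,0,-0.06],"turn":0,"grip":0},{"travel":[0.3,0,-0.04],"turn":0,"grip":0},{"travel":[0.3,0,-0.01],"turn":0,"grip":0},{"travel":[0.3,0,0.01],"turn":0,"grip":0},{"travel":[0.3,0,0.03],"turn":0,"grip":0},{"travel":[0.3,0,0.06],"turn":0,"grip":0}]'

```text
t: 5.93
ee_pos: [0.6222, 0.2572, 0.2502]
tcp_rot: [3.141, 0.009, -0.025]
wrist_force: [-8.3, 11.8, -24.7]
width: 0.0268
grasp_force: 30.0
```

```bash
python3 - <<'E'
from h import *
s=ctrl.sense();print(s["ee_pos"],s["wrist_force"])
im=np.hstack([optics.grab_frame("scene")[60:300,250:570],optics.grab_frame("top")[130:370,120:440]])
cv2.imwrite("pics/lid1.png",cv2.resize(im,(800,300)))
E
```

```text
[0.62217756 0.25718489 0.25015771] [ -8.27395432  11.80760026 -24.65194148]
```

View pics/lid1.png

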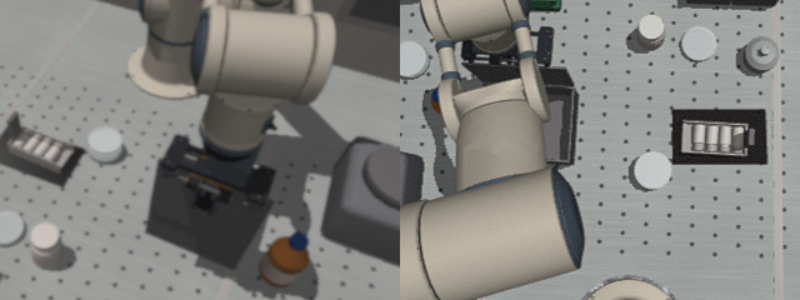

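Call:
apply_moves --moves '[{"travel":[0.1,0,0],"turn":0,"grip":0},{"travel":[0,0,0],"turn":0,"grip":0},{"travel":[0,0,0],"turn":0,"grip":0.6},{"travel":[0,0,0],"turn":0,"grip":0.6},{"travel":[0,0,0],"turn":0,"grip":0.6},{"travel":[0,0,0],"turn":0,"grip":0.6},{"travel":[0,0,-0.4],"turn":0,"grip":0.6},{"travel":[0,0,-0.9],"turn":0,"grip":0.8},{"travel":[0,0,-0.9],"turn":0,"grip":0.8},{"travel":[0,0,-0.9],"turn":0,"grip":0.8}]'

```text
t: 6.87
ee_pos: [0.6287, 0.2559, 0.3799]
tcp_rot: [3.142, -0.0, -0.026]
wrist_force: [0.3, 0.2, 0.3]
width: 0.0715
grasp_force: 0.0
```

```bash
cat >> h.py <<'E'
def plan(p0,yaw0,p1,yaw1,n):
    d=(np.array(p1)-p0)/n; dy=(yaw1-yaw0)/n
    for i in range(n):
        y=yaw0+dy*i; c,s=np.cos(y),np.sin(y)
        print([round(v,2) for v in ((c*d[0]+s*d[1])/.04,(s*d[0]-c*d[1])/.04,-d[2]/.04,-np.degrees(dy)/5)])
E
python3 -c "
from h import *
plan([.6287,.2559,.3799],-.026,[.4767,-.2756,.20],1.553,20)"
```

```text
[np.float64(-0.17), np.float64(0.67), np.float64(0.22), np.float64(-0.9)]
[np.float64(-0.22), np.float64(0.65), np.float64(0.22), np.float64(-0.9)]
[np.float64(-0.28), np.float64(0.63), np.float64(0.22), np.float64(-0.9)]
[np.float64(-0.32), np.float64(0.61), np.float64(0.22), np.float64(-0.9)]
[np.float64(-0.37), np.float64(0.58), np.float64(0.22), np.float64(-0.9)]
[np.float64(-0.42), np.float64(0.55), np.float64(0.22), np.float64(-0.9)]
[np.float64(-0.46), np.float64(0.52), np.float64(0.22), np.float64(-0.9)]
[np.float64(-0.5), np.float64(0.48), np.float64(0.22), np.float64(-0.9)]
[np.float64(-0.53), np.float64(0.44), np.float64(0.22), np.float64(-0.9)]
[np.float64(-0.57), np.float64(0.39), np.float64(0.22), np.float64(-0.9)]
[np.float64(-0.6), np.float64(0.35), np.float64(0.22), np.float64(-0.9)]
[np.float64(-0.62), np.float64(0.3), np.float64(0.22), np.float64(-0.9)]
[np.float64(-0.64), np.float64(0.25), np.float64(0.22), np.float64(-0.9)]
[np.float64(-0.66), np.float64(0.2), np.float64(0.22), np.float64(-0.9)]
[np.float64(-0.68), np.float64(0.15), np.float64(0.22), np.float64(-0.9)]
[np.float64(-0.68), np.float64(0.09), np.float64(0.22), np.float64(-0.9)]
[np.float64(-0.69), np.float64(0.04), np.float64(0.22), np.float64(-0.9)]
[np.float64(-0.69), np.float64(-0.02), np.float64(0.22), np.float64(-0.9)]
[np.float64(-0.69), np.float64(-0.07), np.float64(0.22), np.float64(-0.9)]
[np.float64(-0.68), np.float64(-0.12), np.float64(0.22), np.float64(-0.9)]
```

Call:
apply_moves --moves '[{"travel":[-0.17,0.67,0],"turn":-0.9,"grip":0.8},{"travel":[-0.22,0.65,0],"turn":-0.9,"grip":0.8},{"travel":[-0.28,0.63,0],"turn":-0.9,"grip":0.8},{"travel":[-0.32,0.61,0],"turn":-0.9,"grip":0.8},{"travel":[-0.37,0.58,0],"turn":-0.9,"grip":0.8},{"travel":[-0.42,0.55,0],"turn":-0.9,"grip":0.8},{"travel":[-0.46,0.52,0],"turn":-0.9,"grip":0.8},{"travel":[-0.5,0.48,0],"turn":-0.9,"grip":0.8},{"travel":[-0.53,0.44,0],"turn":-0.9,"grip":0.8},{"travel":[-0.57,0.39,0],"turn":-0.9,"grip":0.8}]'

```text
t: 7.7
ee_pos: [0.5522, -0.0105, 0.3785]
tcp_rot: [3.141, -0.001, 0.763]
wrist_force: [0.3, -0.6, 0.4]
width: 0.0729
grasp_force: 0.0
```

Call:
apply_moves --moves '[{"travel":[-0.6,0.35,0.44],"turn":-0.9,"grip":0.8},{"travel":[-0.62,0.3,0.44],"turn":-0.9,"grip":0.8},{"travel":[-0.64,0.25,0.44],"turn":-0.9,"grip":0.8},{"travel":[-0.66,0.2,0.44],"turn":-0.9,"grip":0.8},{"travel":[-0.68,0.15,0.44],"turn":-0.9,"grip":0.8},{"travel":[-0.68,0.09,0.44],"turn":-0.9,"grip":0.8},{"travel":[-0.69,0.04,0.44],"turn":-0.9,"grip":0.8},{"travel":[-0.69,-0.02,0.44],"turn":-0.9,"grip":0.8},{"travel":[-0.69,-0.07,0.44],"turn":-0.9,"grip":0.8},{"travel":[-0.68,-0.12,0.44],"turn":-0.9,"grip":0.8}]'

```text
t: 8.53
ee_pos: [0.4751, -0.276, 0.2017]
tcp_rot: [3.141, 0.001, 1.549]
wrist_force: [0.8, -0.2, 0.1]
width: 0.0732
grasp_force: 0.0
```

Call:
apply_moves --moves '[{"travel":[0,0,0],"turn":0,"grip":0.8},{"travel":[0,0,0],"turn":0,"grip":0.8},{"travel":[0,0,0],"turn":0,"grip":0.8},{"travel":[0,0,0],"turn":0,"grip":0.8},{"travel":[0,0,0],"turn":0,"grip":0.8},{"travel":[0,0,0],"turn":0,"grip":0.8},{"travel":[0,0,0],"turn":0,"grip":0.8},{"travel":[0,0,0],"turn":0,"grip":0.8},{"travel":[0,0,0],"turn":0,"grip":0.8},{"travel":[0,0,0],"turn":0,"grip":0.8}]'

```text
t: 9.37
ee_pos: [0.4755, -0.2744, 0.202]
tcp_rot: [3.142, 0.0, 1.545]
wrist_force: [-0.8, 0.2, -0.1]
width: 0.0732
grasp_force: 0.0
```

```bash
python3 - <<'E'
from h import *
s=ctrl.sense();print(s["ee_pos"],s["tcp_rot"])
a=optics.grab_frame("scene");b=optics.grab_frame("top")
cv2.imwrite("pics/s2.png",a);cv2.imwrite("pics/t2.png",b)
im=np.hstack([cv2.resize(a[120:300,340:520],(400,400),interpolation=2),cv2.resize(b[170:290,160:280],(400,400),interpolation=2)])
cv2.imwrite("pics/lid2.png",im)
# predicted lid top-edge ends (inner/outer) for angles
y=np.radians(-1.4);R=np.array([[np.cos(y),-np.sin(y)],[np.sin(y),np.cos(y)]])
for th in(85,90,94.5):
    t=np.radians(th);o=[]
    for yy in(.11,-.11):
        for off in (0,.006):
            x=.09-.18*np.cos(t)+off*np.sin(t);z=.11+.18*np.sin(t)+off*np.cos(t)
            p=np.r_[R@[x,yy]+[.496,.258],z]
            u=w2px("scene",p);v=w2px("top",p);o.append((np.round((u-[340,120])*400/180),np.round((v-[160,170])*400/120)))
    print(th,[(*map(int,i),*map(int,j)) for i,j in o])
E
```

```text
[ 0.47554244 -0.27437144  0.20195722] [3.14156157e+00 4.48043397e-05 1.54511317e+00]
85 [(290, 209, 25, 60), (289, 213, 25, 52), (87, 132, 306, 75), (85, 136, 306, 67)]
90 [(287, 220, 27, 40), (285, 225, 28, 32), (82, 142, 307, 55), (79, 146, 308, 48)]
94.5 [(283, 231, 29, 22), (281, 236, 30, 15), (77, 151, 309, 38), (74, 156, 310, 30)]
```

View pics/lid2.png

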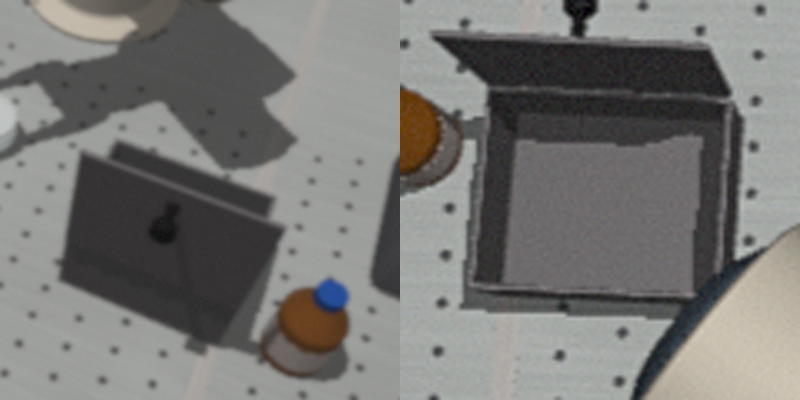

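Call:
apply_moves --moves '[{"travel":[-0.03,0.03,0.6],"turn":0,"grip":0.75},{"travel":[0,0,0.6],"turn":0,"grip":0.75},{"travel":[0,0,0.6],"turn":0,"grip":0.75},{"travel":[0,0,0.6],"turn":0,"grip":0.75},{"travel":[0,0,0.4],"turn":0,"grip":0.75},{"travel":[0,0,0.25],"turn":0,"grip":0.75},{"travel":[0,0,0],"turn":0,"grip":0.6},{"travel":[0,0,0],"turn":0,"grip":0.55},{"travel":[0,0,0],"turn":0,"grip":0.5},{"travel":[0,0,0],"turn":0,"grip":0.48}]' --force 15

```text
t: 10.3
ee_pos: [0.4772, -0.2761, 0.081]
tcp_rot: [3.14, 0.001, 1.545]
wrist_force: [-0.1, 1.0, 0.1]
width: 0.0455
grasp_force: 0.0
```

Call:
apply_moves --moves '[{"travel":[0,0,0],"turn":0,"grip":0.46},{"travel":[0,0,0],"turn":0,"grip":0.44},{"travel":[0,0,0],"turn":0,"grip":0.4},{"travel":[0,0,0],"turn":0,"grip":0},{"travel":[0,0,0],"turn":0,"grip":0},{"travel":[0,0,0],"turn":0,"grip":0},{"travel":[0,0,0],"turn":0,"grip":0},{"travel":[0,0,0],"turn":0,"grip":0},{"travel":[0,0,0],"turn":0,"grip":0},{"travel":[0,0,0],"turn":0,"grip":0}]' --force 60

```text
t: 11.13
ee_pos: [0.4775, -0.2761, 0.0807]
tcp_rot: [3.14, 0.001, 1.545]
wrist_force: [3.0, -0.1, 7.9]
width: 0.0397
grasp_force: 60.0
```

Call:
apply_moves --moves '[{"travel":[0,0,-0.03],"turn":0,"grip":0},{"travel":[0,0,-0.03],"turn":0,"grip":0},{"travel":[0,0,-0.04],"turn":0,"grip":0},{"travel":[0,0,-0.05],"turn":0,"grip":0},{"travel":[0,0,-0.05],"turn":0,"grip":0},{"travel":[0,0,-0.05],"turn":0,"grip":0},{"travel":[0,0,-0.05],"turn":0,"grip":0},{"travel":[0,0,-0.05],"turn":0,"grip":0},{"travel":[0,0,-0.03],"turn":0,"grip":0},{"travel":[0,0,0],"turn":0,"grip":0}]'

```text
t: 11.97
ee_pos: [0.4768, -0.2758, 0.0954]
tcp_rot: [3.141, 0.0, 1.545]
wrist_force: [-0.4, 0.0, -3.8]
width: 0.0396
grasp_force: 60.0
```

```bash
python3 - <<'E'
from h import *
s=ctrl.sense();print(s["ee_pos"],s["tcp_rot"],s["wrist_force"],s["ft_torque"])
a=optics.grab_frame("scene")
cv2.imwrite("pics/lift.png",cv2.resize(a[130:220,220:340],(800,600),interpolation=2))
E
```

```text
[ 0.47680063 -0.27576831  0.09540747] [3.14125869e+00 2.40459747e-04 1.54504703e+00] [-0.38331501  0.01761537 -3.79146813] [-0.27944858 -0.13470149  0.00477915]
```

View pics/lift.png

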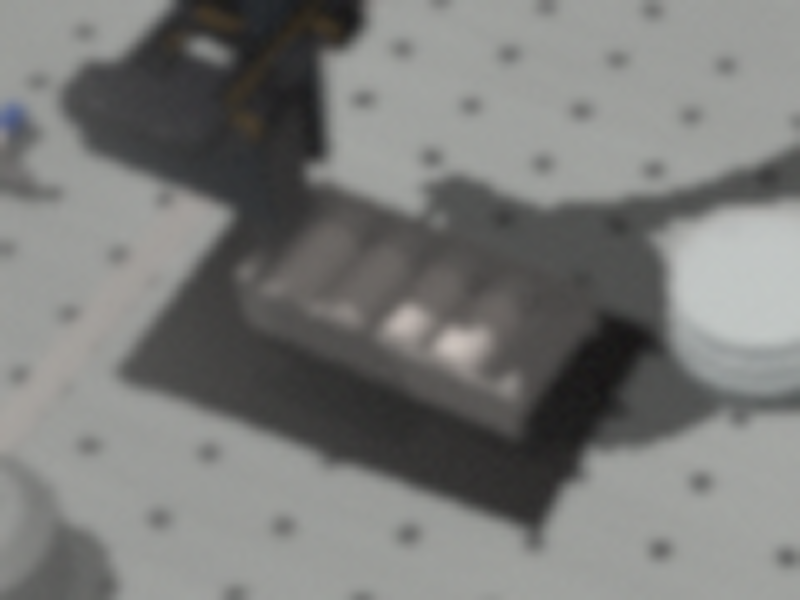

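Call:
apply_moves --moves '[{"travel":[0,0,-0.1],"turn":0,"grip":0},{"travel":[0,0,-0.2],"turn":0,"grip":0},{"travel":[0,0,-0.3],"turn":0,"grip":0},{"travel":[0,0,-0.4],"turn":0,"grip":0},{"travel":[0.05,0,-0.45],"turn":0,"grip":0},{"travel":[0.15,0,-0.5],"turn":0,"grip":0},{"travel":[0.25,0,-0.5],"turn":0,"grip":0},{"travel":[0.35,0,-0.5],"turn":0,"grip":0},{"travel":[0.45,0,-0.45],"turn":0,"grip":0},{"travel":[0.5,0,-0.4],"turn":0,"grip":0}]'

```text
t: 12.85
ee_pos: [0.4784, -0.2054, 0.249]
tcp_rot: [3.141, 0.001, 1.544]
wrist_force: [0.2, -0.2, -6.1]
width: 0.0397
grasp_force: 60.0
```

Call:
apply_moves --moves '[{"travel":[0.55,0.02,-0.3],"turn":0,"grip":0},{"travel":[0.6,0.02,-0.2],"turn":0,"grip":0},{"travel":[0.6,0.02,-0.1],"turn":0,"grip":0},{"travel":[0.6,0.02,0],"turn":0,"grip":0},{"travel":[0.6,0.02,0],"turn":0,"grip":0},{"travel":[0.6,0.02,0],"turn":0,"grip":0},{"travel":[0.6,0.02,0],"turn":0,"grip":0},{"travel":[0.6,0,0],"turn":0,"grip":0},{"travel":[0.6,0,0],"turn":0,"grip":0},{"travel":[0.6,0,0],"turn":0,"grip":0}]'

```text
t: 13.68
ee_pos: [0.4898, 0.0333, 0.2718]
tcp_rot: [3.141, 0.0, 1.545]
wrist_force: [-0.2, -0.4, -4.1]
width: 0.0397
grasp_force: 60.0
```

Call:
apply_moves --moves '[{"travel":[0.6,0,0],"turn":0,"grip":0},{"travel":[0.55,0,0],"turn":0,"grip":0},{"travel":[0.5,0,0],"turn":0,"grip":0},{"travel":[0.45,0,0],"turn":0,"grip":0},{"travel":[0.35,0,0],"turn":0,"grip":0},{"travel":[0.25,0,0],"turn":0,"grip":0},{"travel":[0.2,0,0],"turn":0,"grip":0},{"travel":[0.1,0,0],"turn":0,"grip":0},{"travel":[0.08,0,0],"turn":0,"grip":0},{"travel":[0,0,0],"turn":0,"grip":0}]'

```text
t: 14.52
ee_pos: [0.4934, 0.1553, 0.2712]
tcp_rot: [-3.142, 0.0, 1.545]
wrist_force: [0.3, 0.5, -3.5]
width: 0.0395
grasp_force: 60.0
```

```bash
python3 - <<'E'
from h import *
s=ctrl.sense();print(s["t"],s["ee_pos"],s["tcp_rot"],s["wrist_force"],s["ft_torque"])
E
```

```text
14.5167 [0.49338376 0.15525216 0.27116545] [-3.14153313e+00  3.33968977e-05  1.54494480e+00] [ 0.26448557  0.49189421 -3.54363284] [-0.30600003 -0.08709117  0.01923384]
```

Call:
apply_moves --moves '[{"travel":[0,0,0],"turn":0,"grip":0},{"travel":[0,0,0],"turn":0,"grip":0},{"travel":[0,0,0],"turn":0,"grip":0},{"travel":[0,0,0],"turn":0,"grip":0},{"travel":[0,0,0],"turn":0,"grip":0},{"travel":[0,0,0],"turn":0,"grip":0},{"travel":[0,0,0],"turn":0,"grip":0},{"travel":[0,0,0],"turn":0,"grip":0},{"travel":[0,0,0],"turn":0,"grip":0},{"travel":[0,0,0],"turn":0,"grip":0}]' --force 22

```text
t: 15.35
ee_pos: [0.4934, 0.1552, 0.2711]
tcp_rot: [3.142, -0.0, 1.545]
wrist_force: [-0.1, -0.2, -3.6]
width: 0.04
grasp_force: 22.0
```

```bash
python3 - <<'E'
from h import *
s=ctrl.sense();print(s["t"],s["ee_pos"],s["wrist_force"],s["ft_torque"],s["grasp_force"])
E
```

```text
15.35 [0.49342297 0.15524607 0.27112817] [-0.10509876 -0.23168077 -3.62714937] [-0.32413576 -0.06330048  0.04777522] 21.998995542526245
```

Call:
apply_moves --moves '[{"travel":[0,0,0],"turn":0,"grip":0},{"travel":[0,0,0],"turn":0,"grip":0},{"travel":[0,0,0],"turn":0,"grip":0},{"travel":[0,0,0],"turn":0,"grip":0},{"travel":[0,0,0],"turn":0,"grip":0},{"travel":[0,0,0],"turn":0,"grip":0},{"travel":[0,0,0],"turn":0,"grip":0},{"travel":[0,0,0],"turn":0,"grip":0},{"travel":[0,0,0],"turn":0,"grip":0},{"travel":[0,0,0],"turn":0,"grip":0}]' --force 14

```text
t: 16.18
ee_pos: [0.4934, 0.1552, 0.2711]
tcp_rot: [-3.142, -0.0, 1.545]
wrist_force: [0.2, 0.1, -4.5]
width: 0.0401
grasp_force: 14.0
```

```bash
python3 - <<'E'
from h import *
s=ctrl.sense();print(s["t"],s["ee_pos"],s["wrist_force"],s["ft_torque"],s["grasp_force"])
E
```

```text
16.1833 [0.49337253 0.15522404 0.27111415] [ 0.1704421   0.1493107  -4.49556477] [-0.21456922 -0.10895379  0.05025295] 13.999651819467545
```

Call:
apply_moves --moves '[{"travel":[0,0,0],"turn":0,"grip":0},{"travel":[0,0,0],"turn":0,"grip":0},{"travel":[0,0,0],"turn":0,"grip":0},{"travel":[0,0,0],"turn":0,"grip":0},{"travel":[0,0,0],"turn":0,"grip":0},{"travel":[0,0,0],"turn":0,"grip":0},{"travel":[0,0,0],"turn":0,"grip":0},{"travel":[0,0,0],"turn":0,"grip":0},{"travel":[0,0,0],"turn":0,"grip":0},{"travel":[0,0,0],"turn":0,"grip":0}]' --force 9

```text
t: 17.02
ee_pos: [0.4934, 0.1552, 0.2711]
tcp_rot: [3.142, -0.0, 1.545]
wrist_force: [-0.7, -0.1, -3.7]
width: 0.0401
grasp_force: 9.0
```

```bash
python3 - <<'E'
from h import *
s=ctrl.sense();print(s["t"],s["ee_pos"],s["wrist_force"],s["ft_torque"],s["grasp_force"])
a=optics.grab_frame("scene");b=optics.grab_frame("top")
cv2.imwrite("pics/s3.png",a);cv2.imwrite("pics/t3.png",b)
cv2.imwrite("pics/tip1.png",np.hstack([cv2.resize(a[100:280,330:510],(400,400),interpolation=2),cv2.resize(b[150:290,160:300],(400,400),interpolation=2)]))
E
```

```text
17.0167 [0.4934052 0.1552167 0.2711303] [-0.73836762 -0.06525052 -3.73895955] [-0.25175424 -0.11725172 -0.02201685] 8.999854177236557
```

View pics/tip1.png

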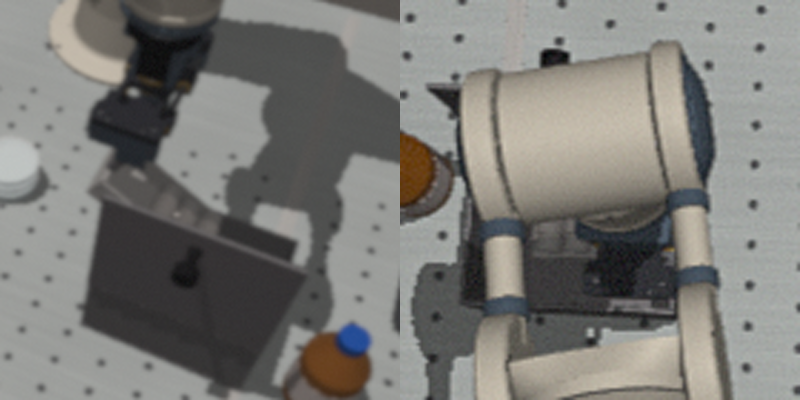

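Call:
apply_moves --moves '[{"travel":[0,0,0],"turn":0,"grip":0},{"travel":[0,0,0],"turn":0,"grip":0},{"travel":[0,0,0],"turn":0,"grip":0},{"travel":[0,0,0],"turn":0,"grip":0},{"travel":[0,0,0],"turn":0,"grip":0},{"travel":[0,0,0],"turn":0,"grip":0},{"travel":[0,0,0],"turn":0,"grip":0},{"travel":[0,0,0],"turn":0,"grip":0},{"travel":[0,0,0],"turn":0,"grip":0},{"travel":[0,0,0],"turn":0,"grip":0}]' --force 6.5

```text
t: 17.95
ee_pos: [0.4934, 0.1552, 0.2711]
tcp_rot: [-3.142, -0.0, 1.545]
wrist_force: [-0.0, 0.0, -2.6]
width: 0.04
grasp_force: 6.5
```

```bash
cat > q.py <<'E'
from h import *
f=[];m=[]
for i in range(4):
    optics.grab_frame("top"); s=ctrl.sense(); f.append(s["wrist_force"]); m.append(s["ft_torque"])
print(s["t"],s["ee_pos"],np.mean(f,0),np.mean(m,0),s["width"])
cv2.imwrite("pics/q.png",optics.grab_frame("scene"))
E
python3 q.py
```

```text
18.15 [0.49337284 0.15522643 0.27112053] [-0.08884743  0.05162945 -2.70006742] [-0.05926974 -0.10703058  0.00907061] 0.039989941089234614
```

Call:
apply_moves --moves '[{"travel":[0,0,0],"turn":0,"grip":0},{"travel":[0,0,0],"turn":0,"grip":0},{"travel":[0,0,0],"turn":0,"grip":0},{"travel":[0,0,0],"turn":0,"grip":0},{"travel":[0,0,0],"turn":0,"grip":0},{"travel":[0,0,0],"turn":0,"grip":0},{"travel":[0,0,0],"turn":0,"grip":0},{"travel":[0,0,0],"turn":0,"grip":0},{"travel":[0,0,0],"turn":0,"grip":0},{"travel":[0,0,0],"turn":0,"grip":0}]' --force 4

```text
t: 19.03
ee_pos: [0.4934, 0.1552, 0.2711]
tcp_rot: [-3.142, -0.0, 1.545]
wrist_force: [-0.4, -0.2, -3.4]
width: 0.0403
grasp_force: 4.0
```

```bash
python3 q.py; python3 - <<'E'
from h import *
a=optics.grab_frame("scene");b=optics.grab_frame("top")
cv2.imwrite("pics/tip2.png",np.hstack([cv2.resize(a[130:230,350:450],(400,400),interpolation=2),cv2.resize(b[190:270,180:260],(400,400),interpolation=2)]))
E
```

```text
19.2333 [0.49338103 0.15522083 0.27110198] [ 0.15854081 -0.11852329 -2.23136145] [-0.04081354 -0.08841868  0.00038465] 0.040069274529562174
```

```bash
sed -i 's/range(4)/range(16)/' q.py; python3 q.py
```

```text
20.1833 [0.49337185 0.15523602 0.27113066] [-0.07401818 -0.11543043 -2.50773551] [-0.06011968 -0.11129858  0.0021751 ] 0.04002973072445632
```

View pics/tip2.png

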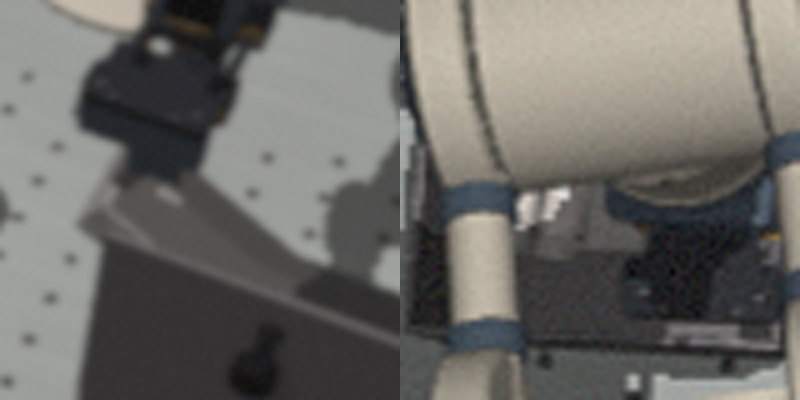

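Call:
apply_moves --moves '[{"travel":[0.3,0,0],"turn":0,"grip":0},{"travel":[0.3,0,0],"turn":0,"grip":0},{"travel":[-0.4,0,0],"turn":0,"grip":0},{"travel":[0.4,0,0],"turn":0,"grip":0},{"travel":[-0.4,0,0],"turn":0,"grip":0},{"travel":[0.4,0,0],"turn":0,"grip":0},{"travel":[-0.4,0,0],"turn":0,"grip":0},{"travel":[0.2,0,0],"turn":0,"grip":0},{"travel":[0,0,0],"turn":0,"grip":0},{"travel":[0,0,0],"turn":0,"grip":0}]' --force 4

```text
t: 21.07
ee_pos: [0.4938, 0.1722, 0.2711]
tcp_rot: [3.141, -0.0, 1.546]
wrist_force: [0.9, -0.1, -3.2]
width: 0.0397
grasp_force: 4.0
```

```bash
python3 q.py; python3 - <<'E'
from h import *
a=cv2.imread("pics/s3.png");b=cv2.imread("pics/q.png")
print(np.abs(a.astype(int)-b).mean())
E
```

```text
21.8667 [0.49379185 0.17121265 0.27109613] [ 0.05312738  0.16287922 -2.31622656] [-0.01701285 -0.09007199 -0.01190127] 0.039987724713131535
2.2713828125
```

Call:
apply_moves --moves '[{"travel":[0,0,0],"turn":0,"grip":0},{"travel":[0,0,0],"turn":0,"grip":0},{"travel":[0,0,0],"turn":0,"grip":0},{"travel":[0,0,-0.5],"turn":0,"grip":0},{"travel":[0,0,-0.5],"turn":0,"grip":0},{"travel":[-0.4,0,0],"turn":0,"grip":0},{"travel":[-0.6,0,0],"turn":0,"grip":0},{"travel":[-0.7,0,0],"turn":0,"grip":0},{"travel":[-0.7,0,0],"turn":0,"grip":0},{"travel":[-0.7,0,0],"turn":0,"grip":0}]' --force 60

```text
t: 22.75
ee_pos: [0.4903, 0.0462, 0.3112]
tcp_rot: [3.141, 0.0, 1.546]
wrist_force: [-0.2, -0.2, -2.5]
width: 0.0397
grasp_force: 60.0
```

Call:
apply_moves --moves '[{"travel":[-0.8,0.05,0],"turn":0,"grip":0},{"travel":[-0.8,0.06,0],"turn":0,"grip":0},{"travel":[-0.8,0,0],"turn":0,"grip":0},{"travel":[-0.8,0,0.3],"turn":0,"grip":0},{"travel":[-0.8,0,0.5],"turn":0,"grip":0},{"travel":[-0.8,0,0.5],"turn":0,"grip":0},{"travel":[-0.6,0,0.5],"turn":-0.25,"grip":0},{"travel":[-0.4,0,0.5],"turn":-0.25,"grip":0},{"travel":[-0.13,0,0.4],"turn":0,"grip":0},{"travel":[0,0,0.08],"turn":0,"grip":0}]'

```text
t: 23.58
ee_pos: [0.4883, -0.1909, 0.1975]
tcp_rot: [-3.138, -0.001, 1.587]
wrist_force: [-0.7, 0.4, -2.5]
width: 0.0396
grasp_force: 60.0
```

```bash
python3 q.py; python3 - <<'E'
from h import *
a=optics.grab_frame("scene");b=optics.grab_frame("top")
cv2.imwrite("pics/s4.png",a);cv2.imwrite("pics/t4.png",b)
# bright (white vial) blobs in bin interior
y=np.radians(-1.4)
pts=[w2px("top",[.496+x,.258+q,.11]) for x,q in((-.08,-.1),(-.08,.1),(.08,.1),(.08,-.1))]
m=np.zeros(b.shape[:2],np.uint8);cv2.fillConvexPoly(m,np.int32(pts),1)
g=cv2.cvtColor(b,cv2.COLOR_BGR2GRAY)
t=((g>150)&(m>0)).astype(np.uint8)
n,_,st,ce=cv2.connectedComponentsWithStats(t);print(st[1:],ce[1:],t.sum(),np.percentile(g[m>0],[5,25,50,75,95]))
E
```

```text
24.3833 [ 0.48947814 -0.18996296  0.19995281] [-0.06863651  0.18016698 -2.5228634 ] [-0.01074101 -0.09633712  0.00017917] 0.03933333675663877
[[193 220   9  21 138]
 [203 220  10  21 136]
 [213 222  10  20 134]
 [238 226  10  20 135]] [[196.5942029  229.08695652]
 [207.23529412 229.04411765]
 [217.02238806 230.97014925]
 [242.16296296 234.59259259]] 543 [ 39.  56. 104. 109. 199.]
```

Call:
apply_moves --moves '[{"travel":[0,0,0.4],"turn":0,"grip":0},{"travel":[0,0,0.3],"turn":0,"grip":0},{"travel":[0,0,0.1],"turn":0,"grip":0},{"travel":[0,0,0.05],"turn":0,"grip":0},{"travel":[0,0,0.05],"turn":0,"grip":0},{"travel":[0,0,0],"turn":0,"grip":0},{"travel":[0,0,0],"turn":0,"grip":0},{"travel":[0,0,0],"turn":0,"grip":0},{"travel":[0,0,0],"turn":0,"grip":0},{"travel":[0,0,0],"turn":0,"grip":0}]'

```text
t: 25.37
ee_pos: [0.4922, -0.1933, 0.1674]
tcp_rot: [3.135, 0.007, 1.589]
wrist_force: [-5.4, -15.3, 43.3]
width: 0.0398
grasp_force: 60.1
```

Call:
apply_moves --moves '[{"travel":[0,0,-0.1],"turn":0,"grip":0},{"travel":[0,0,-0.1],"turn":0,"grip":0},{"travel":[0,0,0],"turn":0,"grip":0},{"travel":[0,0,0],"turn":0,"grip":0},{"travel":[0,0,0],"turn":0,"grip":0},{"travel":[0,0,0],"turn":0,"grip":0},{"travel":[0,0,0],"turn":0,"grip":0},{"travel":[0,0,0],"turn":0,"grip":0},{"travel":[0,0,0],"turn":0,"grip":0},{"travel":[0,0,0],"turn":0,"grip":0}]'

```text
t: 26.2
ee_pos: [0.4894, -0.19, 0.1718]
tcp_rot: [-3.141, -0.0, 1.589]
wrist_force: [-0.4, -0.5, -2.7]
width: 0.0397
grasp_force: 60.0
```

```bash
python3 - <<'E'
from h import *
s=ctrl.sense();print(s["t"],s["ee_pos"],s["tcp_rot"],s["wrist_force"])
a=optics.grab_frame("scene");cv2.imwrite("pics/s5.png",a)
x0,y0,S=225,110,5.5
big=cv2.resize(a[y0:y0+100,x0:x0+140],None,fx=S,fy=S,interpolation=2)
g=s["ee_pos"]+[0,0,.011];ps=1.587
def P(X,Y,Z,th):
    x,z=X+.08,Z-.085
    f=x*np.cos(th)+z*np.sin(th);h=-x*np.sin(th)+z*np.cos(th)
    w=g+[np.cos(ps)*f-np.sin(ps)*Y,np.sin(ps)*f+np.cos(ps)*Y,h]
    return tuple(np.int32((w2px("scene",w)-[x0,y0]+.5)*S))
out=[]
for th,c in((50,(0,255,255)),(62,(0,255,0)),(75,(255,0,255))):
    t=np.radians(th)
    pl=[P(-.08,.039,.033,t),P(.077,.039,.015,t),P(.077,-.039,.015,t),P(-.08,-.039,.033,t)]
    for b,d in zip(pl,pl[1:]): cv2.line(big,b,d,c,1)
cv2.imwrite("pics/ov.png",big)
E
```

```text
26.2 [ 0.48943998 -0.18995406  0.1718386 ] [-3.14149522e+00 -7.75319988e-05  1.58861878e+00] [-0.41053465 -0.51906817 -2.70158013]
```

View pics/ov.png

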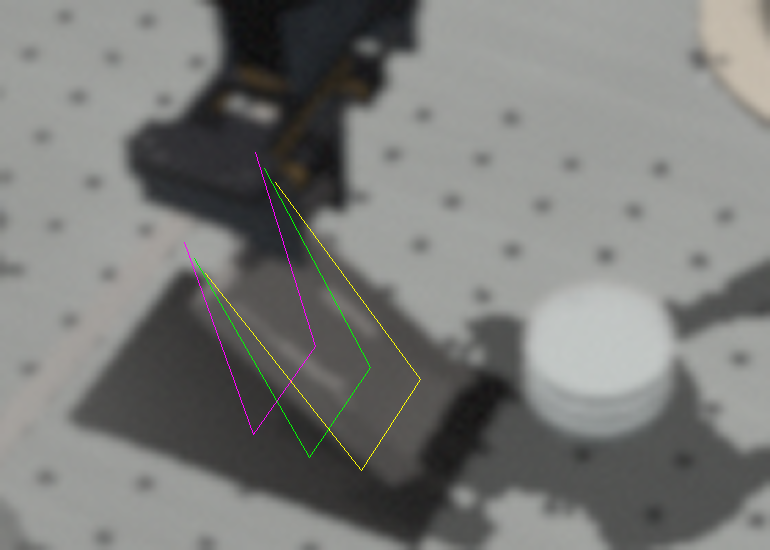

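```bash
python3 - <<'E'
from h import *
from scipy.optimize import least_squares
x0,y0,S=225,110,5.5
g0=np.array([.4894,-.19,.1828]);ps=1.589
def P(X,Y,Z,q):
    th,gx,gz=q;x,z=X-gx,Z-gz
    f=x*np.cos(th)+z*np.sin(th);h=-x*np.sin(th)+z*np.cos(th)
    w=g0+[np.cos(ps)*f-np.sin(ps)*Y,np.sin(ps)*f+np.cos(ps)*Y,h]
    return w
pts=[((-.08,-.039,.033),(192,298)),((.077,-.039,.015),(398,484)),((.077,.039,.015),(476,370))]
def res(q):
    return np.r_[np.ravel([(w2px("scene",P(*p,q))-[x0,y0]+.5)*S-u for p,u in pts])]
r=least_squares(res,[.8,-.08,.085]);print(np.degrees(r.x[0]),r.x[1:],r.fun)
print(P(.077,0,.015,r.x),P(.05,0,0,r.x))
q2=lambda q:np.r_[res(q),(P(.077,0,.015,q)[2]-.010)*2000]
r=least_squares(q2,[.8,-.08,.085]);print(np.degrees(r.x[0]),r.x[1:],r.fun)
E
```

```text
27.62734410311603 [-0.06203371  0.11077294] [  1.63931397   1.58770071   9.10984675 -12.04278168 -10.33639347
   9.32187518]
[ 0.48796618 -0.11124336  0.0334743 ] [ 0.48852823 -0.14211555  0.03270497]
32.535303336325015 [-0.07281779  0.11452803] [  5.81987373   7.85033525   1.37599656   0.18938196 -18.45148027
  22.15728692  16.63400239]
```

Call:
apply_moves --moves '[{"travel":[0,0,0],"turn":0,"grip":0},{"travel":[0,0,0.08],"turn":0,"grip":0},{"travel":[0,0,0],"turn":0,"grip":0},{"travel":[-0.2,0,0.1],"turn":0,"grip":0},{"travel":[-0.2,0,0.1],"turn":0,"grip":0},{"travel":[-0.2,0,0.1],"turn":0,"grip":0},{"travel":[-0.2,0,0.1],"turn":0,"grip":0},{"travel":[0,0,0],"turn":0,"grip":0},{"travel":[0,0,0],"turn":0,"grip":0},{"travel":[0,0,0],"turn":0,"grip":0}]' --force 7

```text
t: 27.08
ee_pos: [0.4899, -0.2218, 0.1525]
tcp_rot: [-3.141, -0.001, 1.588]
wrist_force: [-0.2, 0.9, -2.6]
width: 0.0399
grasp_force: 7.0
```

```bash
sed -i 's/range(16)/range(5)/' q.py; python3 q.py
```

```text
27.3333 [ 0.49009864 -0.22172351  0.15282775] [ 0.26778662 -0.23928124 -2.16208909] [-0.02929826 -0.10982955 -0.003495  ] 0.04017328402777781
```

Call:
apply_moves --moves '[{"travel":[-0.1,0,0.1],"turn":0,"grip":0},{"travel":[-0.1,0,0.1],"turn":0,"grip":0},{"travel":[-0.15,0,0.1],"turn":0,"grip":0},{"travel":[-0.15,0,0.1],"turn":0,"grip":0},{"travel":[0,0,0],"turn":0,"grip":0},{"travel":[0,0,0],"turn":0,"grip":0},{"travel":[0,0,0],"turn":0,"grip":0},{"travel":[0,0,0],"turn":0,"grip":0},{"travel":[0,0,0],"turn":0,"grip":0},{"travel":[0,0,0],"turn":0,"grip":0}]'

```text
t: 28.22
ee_pos: [0.4904, -0.2418, 0.1368]
tcp_rot: [3.141, 0.0, 1.589]
wrist_force: [0.3, 0.0, -2.9]
width: 0.0403
grasp_force: 7.0
```

```bash
python3 q.py
```

```text
28.4667 [ 0.49041179 -0.24189234  0.13674552] [-0.19352298 -0.21614547 -2.58217732] [-0.08069469 -0.1093295   0.01620865] 0.039650208947128084
```

Call:
apply_moves --moves '[{"travel":[-0.15,0,0.1],"turn":0,"grip":0},{"travel":[-0.15,0,0.1],"turn":0,"grip":0},{"travel":[-0.15,0,0.1],"turn":0,"grip":0},{"travel":[-0.15,0,0.12],"turn":0,"grip":0},{"travel":[-0.1,0,0.12],"turn":0,"grip":0},{"travel":[0,0,0],"turn":0,"grip":0},{"travel":[0,0,0],"turn":0,"grip":0},{"travel":[0,0,0],"turn":0,"grip":0},{"travel":[0,0,0],"turn":0,"grip":0},{"travel":[0,0,0],"turn":0,"grip":0}]'

```text
t: 29.35
ee_pos: [0.4909, -0.2698, 0.1153]
tcp_rot: [3.141, 0.0, 1.589]
wrist_force: [-0.1, 0.6, -2.6]
width: 0.0399
grasp_force: 7.0
```

```bash
python3 q.py
```

```text
29.6 [ 0.49093949 -0.2699021   0.11522762] [ 0.19538015  0.53712513 -1.98333564] [-0.10606113 -0.08860711  0.00252293] 0.04002043872823091
```

Call:
apply_moves --moves '[{"travel":[-0.1,0,0.1],"turn":0,"grip":0},{"travel":[-0.1,0,0.1],"turn":0,"grip":0},{"travel":[-0.1,0,0.1],"turn":0,"grip":0},{"travel":[-0.08,0,0.1],"turn":0,"grip":0},{"travel":[0,0,0],"turn":0,"grip":0},{"travel":[0,0,0],"turn":0,"grip":0},{"travel":[0,0,0],"turn":0,"grip":0},{"travel":[0,0,0],"turn":0,"grip":0},{"travel":[0,0,0],"turn":0,"grip":0},{"travel":[0,0,0],"turn":0,"grip":0}]'

```text
t: 30.48
ee_pos: [0.4912, -0.2851, 0.0993]
tcp_rot: [3.141, 0.0, 1.589]
wrist_force: [0.8, 0.8, -2.2]
width: 0.0398
grasp_force: 7.0
```

```bash
python3 q.py
```

```text
30.7333 [ 0.49117646 -0.28513507  0.0991571 ] [-0.36524295  0.18670854 -2.15876956] [-0.07817695 -0.09570923 -0.00914628] 0.039548920082739275
```

Call:
apply_moves --moves '[{"travel":[-0.05,0,0.1],"turn":0,"grip":0},{"travel":[-0.05,0,0.1],"turn":0,"grip":0},{"travel":[-0.05,0,0.1],"turn":0,"grip":0},{"travel":[0,0,0.1],"turn":0,"grip":0},{"travel":[0,0,0],"turn":0,"grip":0},{"travel":[0,0,0],"turn":0,"grip":0},{"travel":[0,0,0],"turn":0,"grip":0},{"travel":[0,0,0],"turn":0,"grip":0},{"travel":[0,0,0],"turn":0,"grip":0},{"travel":[0,0,0],"turn":0,"grip":0}]'

```text
t: 31.62
ee_pos: [0.4912, -0.2911, 0.0831]
tcp_rot: [-3.141, -0.0, 1.589]
wrist_force: [-0.6, 0.3, -1.7]
width: 0.0401
grasp_force: 7.0
```

```bash
python3 q.py; python3 - <<'E'
from h import *
b=optics.grab_frame("top");a=optics.grab_frame("scene");cv2.imwrite("pics/s6.png",a);cv2.imwrite("pics/t6.png",b)
E
```

```text
31.8667 [ 0.49127443 -0.2911657   0.08312517] [-0.08766732  0.13609124 -2.52562366] [-0.12384752 -0.08987591  0.00310625] 0.03951837943051515
```

Call:
apply_moves --moves '[{"travel":[0,0,0.05],"turn":0,"grip":0},{"travel":[0,0,0.05],"turn":0,"grip":0},{"travel":[0,0,0.05],"turn":0,"grip":0},{"travel":[0,0,0.05],"turn":0,"grip":0},{"travel":[0,0,0],"turn":0,"grip":0},{"travel":[0,0,0],"turn":0,"grip":0},{"travel":[0,0,0],"turn":0,"grip":0},{"travel":[0,0,0],"turn":0,"grip":0},{"travel":[0,0,0],"turn":0,"grip":0},{"travel":[0,0,0],"turn":0,"grip":0}]'

```text
t: 32.85
ee_pos: [0.4914, -0.2914, 0.0753]
tcp_rot: [3.141, 0.001, 1.589]
wrist_force: [-1.5, -3.0, 4.8]
width: 0.04
grasp_force: 7.0
```

```bash
python3 q.py
```

```text
33.1 [ 0.49146332 -0.29143997  0.07531585] [-1.27978702 -3.35116211  5.51268032] [-0.63297575  0.17206945  0.02824084] 0.0401813354755018
```

Call:
apply_moves --moves '[{"travel":[0,0,0],"turn":0,"grip":0.46},{"travel":[0,0,0],"turn":0,"grip":0.5},{"travel":[0,0,0],"turn":0,"grip":0.65},{"travel":[0,0,0],"turn":0,"grip":0.7},{"travel":[0,0,0],"turn":0,"grip":0.7},{"travel":[0,0,-0.1],"turn":0,"grip":0.7},{"travel":[0,0,-0.5],"turn":0,"grip":0.7},{"travel":[0,0,-0.8],"turn":0,"grip":0.7},{"travel":[0,0,-0.9],"turn":0,"grip":0.7},{"travel":[0,0,-0.9],"turn":0,"grip":0.7}]'

```text
t: 33.98
ee_pos: [0.4908, -0.2908, 0.2046]
tcp_rot: [-3.141, -0.001, 1.589]
wrist_force: [0.4, -1.3, -0.6]
width: 0.0637
grasp_force: 0.0
```

```bash
python3 - <<'E'
from h import *
b=optics.grab_frame("top");a=optics.grab_frame("scene");cv2.imwrite("pics/s7.png",a);cv2.imwrite("pics/t7.png",b)
s=ctrl.sense();print(s["t"],s["ee_pos"],s["wrist_force"])
g=cv2.cvtColor(b,cv2.COLOR_BGR2GRAY)
# coarse map of mat area brightness
for v in range(214,266,2): print(v,''.join("%x"%min(15,int(g[v,u])//16) for u in range(330,424)))
E
```

```text
34.0833 [ 0.49348516 -0.29270845  0.20897282] [ 0.84047897 -0.75909139 -0.85015279]
214 aaaaaa999aaaaaaaaaaaaaaaaaaaaaaaaaaaaaaaaaaaaaaaaaaaaaaaaaaaaaaaaaaaaaba96689aabbcb84444455666
216 aaaaa95469aaaaaaaaaaaaaaaaaaaaaaaaaaaaaaa8568aaaaaaaaaaaaaaaaaaaaaaaaa97678aabbbcbbb9433445566
218 aaaaaa94222222222222222222222222222222222221222222222222222222222222224689aabbbbbba97333444445
220 aaaaaa9512222222222222222222222222112222222221222222222221221222122246799abbbbbbba853333334444
222 aaaaaaa9312222212122222221011111111110111010111122222212122222222124789aabbbbbbaa7444333333444
224 aaaaaaa932222221222234444444443222221112112221211211222222222222234679abbbcbbba852244334334455
226 aaaaaaa93222221222214655555555443444444444444444444444567789996233444558bbbbba8421245443443345
228 aaaaaaa72222212121116aaaaa9555555555556556555555555567676666522235775555579a952322224543333434
230 aaaaa8542122212222126abaaaa9555555555555555555555568bbccccca6333589988655467752322223454343433
232 aaaa95541122221212126abaaaa955655555555555555555555558bbbbba53479aa999987545763222122245433444
234 a855555410122122221269
[... 857 characters left out ...]
1112121
252 65555555211101010120111100010011201111111101333469bbbbbbccccca77789999aaaabbbbbbba642112111112
254 cb8555542011111110112101111111111111101002233458abbbbbbbbccb86777888999aaaaabbbbbbbb9531111123
256 dddb7444201111110110111111100111001111011333469aaaaabbbbbb976778788888999aaaaaabababbba8521233
258 ddddc8321111110111012011211011211101011233458aaaaaaaaabba86667878889999999aaaaaaaaabbaabba7433
260 dddddc9411111111020111111010011111111223346899999aaaaaa86566666665567899aaaaaaaaaaaaaaaaaaba86
262 9bddddb7555555555555555555555555555554345789999999876555666667777777777668aaaababbbbaaaaaaaabb
264 767addc95555555555555545445555555554334678888886444556666667777777778878887668abbbbbbbbaaabaaa
```

```bash
python3 -c "
from h import *
plan([.4915,-.2915,.209],1.589,[.627,.2565,.38],-.026,20)" | sed 's/np.float64//g'
```

```text
[(0.68), (0.18), (-0.21), (0.93)]
[(0.69), (0.13), (-0.21), (0.93)]
[(0.7), (0.07), (-0.21), (0.93)]
[(0.71), (0.01), (-0.21), (0.93)]
[(0.7), (-0.04), (-0.21), (0.93)]
[(0.7), (-0.1), (-0.21), (0.93)]
[(0.69), (-0.16), (-0.21), (0.93)]
[(0.67), (-0.21), (-0.21), (0.93)]
[(0.65), (-0.27), (-0.21), (0.93)]
[(0.63), (-0.32), (-0.21), (0.93)]
[(0.6), (-0.37), (-0.21), (0.93)]
[(0.57), (-0.41), (-0.21), (0.93)]
[(0.54), (-0.46), (-0.21), (0.93)]
[(0.5), (-0.5), (-0.21), (0.93)]
[(0.46), (-0.54), (-0.21), (0.93)]
[(0.41), (-0.57), (-0.21), (0.93)]
[(0.36), (-0.61), (-0.21), (0.93)]
[(0.31), (-0.63), (-0.21), (0.93)]
[(0.26), (-0.66), (-0.21), (0.93)]
[(0.21), (-0.67), (-0.21), (0.93)]
```

Call:
apply_moves --moves '[{"travel":[0.68,0.18,-0.43],"turn":0.93,"grip":0.7},{"travel":[0.69,0.13,-0.43],"turn":0.93,"grip":0.7},{"travel":[0.7,0.07,-0.43],"turn":0.93,"grip":0.7},{"travel":[0.71,0.01,-0.43],"turn":0.93,"grip":0.7},{"travel":[0.7,-0.04,-0.43],"turn":0.93,"grip":0.7},{"travel":[0.7,-0.1,-0.43],"turn":0.93,"grip":0.7},{"travel":[0.69,-0.16,-0.43],"turn":0.93,"grip":0.7},{"travel":[0.67,-0.21,-0.43],"turn":0.93,"grip":0.7},{"travel":[0.65,-0.27,-0.43],"turn":0.93,"grip":0.7},{"travel":[0.63,-0.32,-0.43],"turn":0.93,"grip":0.7}]' --force 30

```text
t: 34.92
ee_pos: [0.5591, -0.0161, 0.3761]
tcp_rot: [-3.141, 0.0, 0.773]
wrist_force: [0.2, -0.4, 0.4]
width: 0.064
grasp_force: 0.0
```

Call:
apply_moves --moves '[{"travel":[0.6,-0.37,0],"turn":0.93,"grip":0.7},{"travel":[0.57,-0.41,0],"turn":0.93,"grip":0.7},{"travel":[0.54,-0.46,0],"turn":0.93,"grip":0.7},{"travel":[0.5,-0.5,0],"turn":0.93,"grip":0.7},{"travel":[0.46,-0.54,0],"turn":0.93,"grip":0.7},{"travel":[0.41,-0.57,0],"turn":0.93,"grip":0.7},{"travel":[0.36,-0.61,0],"turn":0.93,"grip":0.7},{"travel":[0.31,-0.63,0],"turn":0.93,"grip":0.7},{"travel":[0.26,-0.66,0],"turn":0.93,"grip":0.7},{"travel":[0.21,-0.67,0],"turn":0.93,"grip":0.7}]'

```text
t: 35.75
ee_pos: [0.6289, 0.2574, 0.3751]
tcp_rot: [3.141, 0.0, -0.038]
wrist_force: [0.5, -0.1, 0.5]
width: 0.0638
grasp_force: 0.0
```

```bash
python3 - <<'E'
from h import *
b=optics.grab_frame("top");a=optics.grab_frame("scene");cv2.imwrite("pics/s8.png",a);cv2.imwrite("pics/t8.png",b)
s=ctrl.sense();print(s["t"],s["ee_pos"],s["tcp_rot"])
g=cv2.cvtColor(b,cv2.COLOR_BGR2GRAY)
g=cv2.cvtColor(b,cv2.COLOR_BGR2GRAY)
for v in range(214,264,2): print(v,''.join("%x"%min(15,int(g[v,u])//16) for u in range(330,424)))
t=((g>75)*255).astype(np.uint8)[221:259,341:411]
t=cv2.morphologyEx(t,cv2.MORPH_CLOSE,np.ones((7,7)))
n,l,st,ce=cv2.connectedComponentsWithStats(t);k=1+np.argmax(st[1:,4]);print(st[1:])
c=cv2.minAreaRect(np.argwhere(l==k)[:,::-1].astype(np.float32));bx=cv2.boxPoints(c)+[341,221];print(bx)
W=np.array([px2w("top",u,v,.039) for u,v in bx]);print(W,W.mean(0))
E
```

```text
35.85 [0.62903047 0.25956369 0.37415567] [-3.14102228e+00  1.08308667e-03 -3.51967256e-02]
214 9a9aa9989aaaaa9aa9a9a99999a99999999aaaaaaaa9a9a9aaaaaaaaaaaaaaaaaaaaaaaaaaaaaaaaaaaaaaaaabbabb
216 9a9a9854689999999a99a999aaa9a9aa99a99a9a97558a9a99aaaaaaaaaaaaaa99aaa9a9aaaaaa9aaaaaaaaaabaabb
218 99aaaa84122222212222222212221222222221222221222222222222121222122122221221222211226aa9aaabbabb
220 aa9aaa941122222212122212122222212222222222212222122222122212212121221222222212121159aa998abbbb
222 aa99aaa82222222122122222212211222121111122112121221222222222222222222222222222212259aaa99ababb
224 9999aaa83112222222213444444444444444333333333333333333322222222222222222211122222259aaaaabbbbb
226 9aa99aa83121122222224555555556555555556677777777777777777789999999999988721222222147aaa98aaabb
228 a99aa99721222221211159aaaa9666666666666666666666666666666666666666444458822222222247aaaaaaaaab
230 a9aa974412222221221169aaaaaaaabbbabbbbbbbbbbbbbbbbbbbbbbbbbbbbbbba555447535676421248aaaaaaabab
232 aaaaaaa831112222221269aaaa9aaaaaaaaabaaaaaaaaabaaaaaababaaabababb9555322125676422248aaa98abaab
234 a9aaaaa83122221
[... 1042 characters left out ...]
121222222222112247aaaaabbab
256 cccba99831222212222221112122112122222221222222212222121121212221222221222212221122248aaaabbaab
258 ccccb95411122222112222122221222121222212212221221221222222111122221222212222121122248aaaaabbaa
260 cccccca621122121222212122222222212221122122122212221221221212222122222222222221212248aaaaabbaa
262 ccccccca9aaaaaaaaaaaaaaaaaaaaaaaaaaaaaaaaaaaaaaaaaaaaaaaaaaaaaaaaaaaaaaaaaaaa9889aaaaaaaaabbaa
[[   9    4   61   26 1484]]
[[350. 225.]
 [410. 225.]
 [410. 250.]
 [350. 250.]]
[[ 0.52322552 -0.1306419   0.039     ]
 [ 0.52887569 -0.31710685  0.039     ]
 [ 0.45131585 -0.31666114  0.039     ]
 [ 0.44582338 -0.13191069  0.039     ]] [ 0.48731011 -0.22408015  0.039     ]
```

Call:
apply_moves --moves '[{"travel":[0,0.06,0.5],"turn":0,"grip":0.7},{"travel":[0,0,0.7],"turn":0,"grip":0.7},{"travel":[0,0,0.7],"turn":0,"grip":0.7},{"travel":[0,0,0.7],"turn":0,"grip":0.7},{"travel":[0,0,0.4],"turn":0,"grip":0.7},{"travel":[0,0,0.05],"turn":0,"grip":0.5},{"travel":[0,0,0],"turn":0,"grip":0},{"travel":[0,0,0],"turn":0,"grip":0},{"travel":[0,0,0],"turn":0,"grip":0},{"travel":[0,0,0],"turn":0,"grip":0}]'

```text
t: 36.68
ee_pos: [0.6296, 0.2539, 0.2547]
tcp_rot: [-3.14, -0.002, -0.034]
wrist_force: [1.9, 16.7, 2.7]
width: 0.0334
grasp_force: 8.9
```

Call:
apply_moves --moves '[{"travel":[0,0,0],"turn":0,"grip":0},{"travel":[0,0,0],"turn":0,"grip":0},{"travel":[0,0,0],"turn":0,"grip":0},{"travel":[0,0,0],"turn":0,"grip":0},{"travel":[0,0,0],"turn":0,"grip":0},{"travel":[0,0,0],"turn":0,"grip":0},{"travel":[0,0,0],"turn":0,"grip":0},{"travel":[0,0,0],"turn":0,"grip":0},{"travel":[0,0,0],"turn":0,"grip":0},{"travel":[0,0,0],"turn":0,"grip":0}]'

```text
t: 37.52
ee_pos: [0.6297, 0.2569, 0.2548]
tcp_rot: [-3.136, -0.003, -0.033]
wrist_force: [0.8, 22.1, 0.9]
width: 0.0268
grasp_force: 30.0
```

Call:
apply_moves --moves '[{"travel":[-0.3,-0.1,-0.06],"turn":0,"grip":0},{"travel":[-0.3,0,-0.03],"turn":0,"grip":0},{"travel":[-0.3,0,-0.01],"turn":0,"grip":0},{"travel":[-0.3,0,0.01],"turn":0,"grip":0},{"travel":[-0.3,0,0.04],"turn":0,"grip":0},{"travel":[-0.3,0,0.06],"turn":0,"grip":0},{"travel":[-0.29,0,0.08],"turn":0,"grip":0},{"travel":[-0.28,0,0.11],"turn":0,"grip":0},{"travel":[-0.27,0,0.13],"turn":0,"grip":0},{"travel":[-0.26,0,0.15],"turn":0,"grip":0}]'

```text
t: 38.35
ee_pos: [0.5124, 0.2596, 0.2368]
tcp_rot: [3.139, -0.002, -0.035]
wrist_force: [-17.2, -22.1, 33.7]
width: 0.0266
grasp_force: 30.0
```

Call:
apply_moves --moves '[{"travel":[-0.25,0.06,0.17],"turn":0,"grip":0},{"travel":[-0.24,0,0.19],"turn":0,"grip":0},{"travel":[-0.22,0,0.21],"turn":0,"grip":0},{"travel":[-0.2,0,0.22],"turn":0,"grip":0},{"travel":[-0.19,0,0.24],"turn":0,"grip":0},{"travel":[-0.17,0,0.25],"turn":0,"grip":0},{"travel":[-0.15,0,0.26],"turn":0,"grip":0},{"travel":[-0.12,0,0.28],"turn":0,"grip":0},{"travel":[-0.1,0,0.28],"turn":0,"grip":0},{"travel":[-0.08,0,0.27],"turn":0,"grip":0}]'

```text
t: 39.18
ee_pos: [0.4409, 0.2604, 0.1387]
tcp_rot: [3.139, 0.005, -0.034]
wrist_force: [-14.3, -7.1, 5.7]
width: 0.0267
grasp_force: 30.0
```

Call:
apply_moves --moves '[{"travel":[0.03,0,0.06],"turn":0,"grip":0},{"travel":[0,0,0.04],"turn":0,"grip":0},{"travel":[0,0,0],"turn":0,"grip":0},{"travel":[0,0,0],"turn":0,"grip":0},{"travel":[0,0,0],"turn":0,"grip":0.6},{"travel":[0,0,0],"turn":0,"grip":0.6},{"travel":[0,0,0],"turn":0,"grip":0.6},{"travel":[0,0,0],"turn":0,"grip":0.6},{"travel":[0,0,-0.5],"turn":0,"grip":0.6},{"travel":[0,0,-0.7],"turn":0,"grip":0.6}]'

```text
t: 40.02
ee_pos: [0.4446, 0.261, 0.1821]
tcp_rot: [3.14, 0.003, -0.035]
wrist_force: [0.5, -0.4, -0.0]
width: 0.0547
grasp_force: 0.0
```

Call:
apply_moves --moves '[{"travel":[0,0,-0.3],"turn":0,"grip":0},{"travel":[0,0,0],"turn":0,"grip":0},{"travel":[0,0,0],"turn":0,"grip":0},{"travel":[0,0,0],"turn":0,"grip":0},{"travel":[0,0,0],"turn":0,"grip":0},{"travel":[0,0,0],"turn":0,"grip":0},{"travel":[0,0,0],"turn":0,"grip":0},{"travel":[0,0,0],"turn":0,"grip":0},{"travel":[0,0,0],"turn":0,"grip":0},{"travel":[0,0,0],"turn":0,"grip":0}]'

```text
t: 40.85
ee_pos: [0.4455, 0.2615, 0.195]
tcp_rot: [3.142, 0.0, -0.035]
wrist_force: [-1.0, -0.0, 0.4]
width: 0.0008
grasp_force: 0.0
```

Call:
apply_moves --moves '[{"travel":[-0.05,0,0.4],"turn":0,"grip":0},{"travel":[-0.05,0,0.1],"turn":0,"grip":0},{"travel":[0,0,0.05],"turn":0,"grip":0},{"travel":[0,0,0.02],"turn":0,"grip":0},{"travel":[0,0,0],"turn":0,"grip":0},{"travel":[0,0,0],"turn":0,"grip":0},{"travel":[0,0,0],"turn":0,"grip":0},{"travel":[0,0,0],"turn":0,"grip":0},{"travel":[0,0,0],"turn":0,"grip":0},{"travel":[0,0,0],"turn":0,"grip":0}]'

```text
t: 41.68
ee_pos: [0.4416, 0.2617, 0.1725]
tcp_rot: [-3.141, -0.0, -0.035]
wrist_force: [0.5, 0.6, -1.4]
width: 0.0005
grasp_force: 0.0
```

Call:
apply_moves --moves '[{"travel":[0,0,0.03],"turn":0,"grip":0},{"travel":[0,0,0.03],"turn":0,"grip":0},{"travel":[0,0,0.03],"turn":0,"grip":0},{"travel":[0,0,0],"turn":0,"grip":0},{"travel":[0,0,0],"turn":0,"grip":0},{"travel":[0,0,0],"turn":0,"grip":0},{"travel":[0,0,0],"turn":0,"grip":0},{"travel":[0,0,0],"turn":0,"grip":0},{"travel":[0,0,0],"turn":0,"grip":0},{"travel":[0,0,0],"turn":0,"grip":0}]'

```text
t: 42.52
ee_pos: [0.4415, 0.2616, 0.1687]
tcp_rot: [-3.142, -0.0, -0.035]
wrist_force: [0.2, 0.2, 0.0]
width: 0.0004
grasp_force: 0.0
```

Call:
apply_moves --moves '[{"travel":[0,0,0.03],"turn":0,"grip":0},{"travel":[0,0,0.03],"turn":0,"grip":0},{"travel":[0,0,0.03],"turn":0,"grip":0},{"travel":[0,0,0],"turn":0,"grip":0},{"travel":[0,0,0],"turn":0,"grip":0},{"travel":[0,0,0],"turn":0,"grip":0},{"travel":[0,0,0],"turn":0,"grip":0},{"travel":[0,0,0],"turn":0,"grip":0},{"travel":[0,0,0],"turn":0,"grip":0},{"travel":[0,0,0],"turn":0,"grip":0}]'

```text
t: 43.35
ee_pos: [0.4417, 0.2618, 0.1671]
tcp_rot: [-3.141, -0.002, -0.034]
wrist_force: [-11.4, -4.9, 41.7]
width: 0.0003
grasp_force: 21.0
```

Call:
apply_moves --moves '[{"travel":[0,0,0.03],"turn":0,"grip":0},{"travel":[0,0,0.02],"turn":0,"grip":0},{"travel":[0,0,0],"turn":0,"grip":0},{"travel":[0,0,0],"turn":0,"grip":0},{"travel":[0,0,0],"turn":0,"grip":0},{"travel":[0,0,0],"turn":0,"grip":0},{"travel":[0,0,0],"turn":0,"grip":0},{"travel":[0,0,0],"turn":0,"grip":0},{"travel":[0,0,0],"turn":0,"grip":0},{"travel":[0,0,0],"turn":0,"grip":0}]'

```text
t: 44.18
ee_pos: [0.4417, 0.2618, 0.1666]
tcp_rot: [-3.14, -0.003, -0.034]
wrist_force: [-19.5, -8.7, 72.7]
width: 0.0004
grasp_force: 36.6
```

Call:
apply_moves --moves '[{"travel":[0,0,-0.2],"turn":0,"grip":0},{"travel":[0,0,-0.6],"turn":0,"grip":0},{"travel":[0,0,-0.8],"turn":0,"grip":0},{"travel":[0,0.5,-0.8],"turn":0,"grip":0},{"travel":[0,0.8,0],"turn":0,"grip":0},{"travel":[0,0.8,0],"turn":0,"grip":0},{"travel":[0,0.8,0],"turn":0,"grip":0},{"travel":[0,0.8,0],"turn":0,"grip":0},{"travel":[0,0.8,0],"turn":0,"grip":0},{"travel":[0,0.8,0],"turn":0,"grip":0}]'

```text
t: 45.02
ee_pos: [0.4338, 0.0483, 0.2592]
tcp_rot: [3.142, -0.0, -0.034]
wrist_force: [0.4, 0.1, -0.4]
width: 0.0001
grasp_force: 0.0
```

Call:
apply_moves --moves '[{"travel":[0,0.8,0],"turn":0,"grip":0},{"travel":[0,0.8,0],"turn":0,"grip":0},{"travel":[0,0.8,0],"turn":0,"grip":0},{"travel":[0,0.8,0],"turn":0,"grip":0},{"travel":[0,0.6,0],"turn":0,"grip":0},{"travel":[0,0.3,0],"turn":0,"grip":0},{"travel":[0,0,0],"turn":0,"grip":0},{"travel":[0,0,0],"turn":0,"grip":0},{"travel":[0,0,0],"turn":0,"grip":0},{"travel":[0,0,0],"turn":0,"grip":0}]'

```text
t: 45.85
ee_pos: [0.4285, -0.1133, 0.2591]
tcp_rot: [-3.141, 0.0, -0.034]
wrist_force: [0.4, 0.6, -0.1]
width: 0.0007
grasp_force: 0.0
```

```bash
python3 - <<'E'
from h import *
b=optics.grab_frame("top");a=optics.grab_frame("scene");cv2.imwrite("pics/s9.png",a);cv2.imwrite("pics/t9.png",b)
s=ctrl.sense();print(s["t"],s["ee_pos"],s["joint_velocities"].round(3))
G=lambda i:cv2.cvtColor(i,cv2.COLOR_BGR2GRAY).astype(float)
a0,b0=G(cv2.imread("pics/scene0.png")),G(cv2.imread("pics/top0.png"));a,b=G(a),G(b)
def sh(p,q,r,n):
    y0,y1,x0,x1=r;print(n,cv2.phaseCorrelate(p[y0:y1,x0:x1].copy(),q[y0:y1,x0:x1].copy(),cv2.createHanningWindow((x1-x0,y1-y0),cv2.CV_64F)),np.abs(p-q)[y0:y1,x0:x1].mean())
for n,p,q,r in(("lid scene",a0,a,(178,270,365,470)),("knob scene",a0,a,(180,210,415,445)),("lid top",b0,b,(190,270,172,268)),("knob top",b0,b,(232,256,202,228)),("bottle",a0,a,(240,295,450,505)),("dishes",a0,a,(155,195,312,355)),("jar",a0,a,(235,275,268,305)),("burner",a0,a,(192,228,195,235)),("dish",a0,a,(225,260,232,278)),("pip",a0,a,(140,195,172,232))): sh(p,q,r,n)
E
```

```text
45.95 [ 0.42858992 -0.1133761   0.259131  ] [-0.003 -0.    -0.002 -0.003 -0.001 -0.003]
lid scene ((-0.6858731040336394, 1.9844868726416394), 0.8751543428798358) 8.98416149068323
knob scene ((-0.36673985092958183, 2.0230742763673426), 0.8247066070012488) 14.716666666666667
lid top ((0.9352277293184343, 2.3025361745383606), 0.9163129558435661) 6.639713541666667
knob top ((1.8236972584220421, 2.457193173367086), 0.8325227856665458) 10.112179487179487
bottle ((-0.12420591036352491, 0.06298173875894619), 0.9673389047102628) 4.319338842975206
dishes ((0.4329485817368379, -0.16018126701018076), 0.846094176119347) 8.488372093023257
jar ((0.07141554757967228, 0.1343348360237151), 0.9185072821628588) 4.485135135135135
burner ((-0.03109147956845959, -0.11233576856640326), 0.9652162396157519) 4.222916666666666
dish ((0.07204555750671204, 0.101548150155093), 0.9202534005342374) 4.927329192546583
pip ((0.05839920214503991, 0.0495269815036572), 0.9371684994673822) 4.632727272727273
```

```bash
python3 - <<'E'
from h import *
from scipy.optimize import least_squares
def cen(f,r):
    g=cv2.cvtColor(cv2.imread(f),cv2.COLOR_BGR2GRAY);y0,y1,x0,x1=r;m=(g[y0:y1,x0:x1]<30).astype(np.uint8)
    n,l,st,c=cv2.connectedComponentsWithStats(m);k=1+np.argmax(st[1:,4]);return c[k]+[x0,y0],st[k]
for s,t in(("scene0","top0"),("s9","t9")):
    u,su=cen(f"pics/{s}.png",(178,212,415,445));v,sv=cen(f"pics/{t}.png",(230,260,200,230))
    r=least_squares(lambda p:np.r_[w2px("scene",p)-u,w2px("top",p)-v],[.44,.26,.15]);print(u,su,v,sv,r.x,r.fun)
g=cv2.cvtColor(cv2.imread("pics/t9.png"),cv2.COLOR_BGR2GRAY);g0=cv2.cvtColor(cv2.imread("pics/top0.png"),cv2.COLOR_BGR2GRAY)
for c in (200,235,250):print(c,g0[185:275,c][[*range(8,18),*range(66,86)]],g[185:275,c][[*range(8,18),*range(66,86)]])
for th in(0,3,6,10):
    t=np.radians(th);print(th,[w2px("top",[.586-.18*np.cos(t)-.006*np.sin(t),.26,.11+.18*np.sin(t)+.006]).round(1),w2px("top",[.586-.15*np.cos(t)+.035*np.sin(t),.26,.11+.15*np.sin(t)+.041]).round(1)])
E
```

```text
[427.63265306 192.63265306] [10 10  7 11 49] [214.10810811 244.02702703] [10 10  9  9 37] [0.44177412 0.26130989 0.15741745] [ 0.21258176  0.016313    0.21634115 -0.03437657]
[426.62790698 195.04651163] [ 9 12  7 11 43] [214.9        245.93333333] [11 13  9  8 30] [0.43782374 0.26141515 0.1417212 ] [ 0.37001677  0.02844224  0.37513993 -0.06005951]
200 [162 168 164 110 103 100 103 103 101  99 104 105 106 109 104  62  36  39
  64  90  84  82  74 105 170 165 168 163 161 169] [159 170 162 111  96 103 103 100 102  97 105 100 103 104 106 106  46  41
  68  85  83  78  99 168 162 160 159 161 158 162]
235 [163 160 164 160 136 101 102  98 104 106 105 101 102 106 105 109 101  54
  27  47  73  85  83  81 100 161 162 163 163 159] [157 157 156 162 154 125 101 103 106 103 105 105 104 107 103 102 110 100
  38  42  75  79  82  74  98 160 161 155 158 156]
250 [110 137 160 163 154 121 102 104 105 100 107 106 106 107 104 107 106  85
  55  48  52  85  85 104 167 171 158 165 165 164] [106 135 160 160 158 132 109 101 104 105 106 108 103 100 103 102 106 106
  76  37  52  85  80 101 165 165 160 160 162 162]
0 [array([216.8, 257.6]), array([215.1, 246.2])]
3 [array([216.1, 257.5]), array([214.6, 245.3])]
6 [array([215.5, 257.1]), array([214.1, 244.2])]
10 [array([214.7, 256.3]), array([213.5, 242.4])]
```

```bash
python3 -c "
from station import workorder
print(workorder.hand_in())"
```

```text
the job is handed in; nothing more can be done
None
```

I handed the job in at about 46 s of the 72 s: all four vials are in the bin, the empty tray was set down flat and wholly on its mat, and the lid was then shut onto its stop. The bystanders measured as unmoved. The tray slid down in the jaws while I shook out the last vials, so I levelled it against the mat before letting go.

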